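Post the sample jar through the sprung flap of the return box

TASK

Put the short, wide sample jar into the clear sample return box: push it down through the sprung flap in the lid and let go, so that the jar lies inside and the flap has swung fully shut behind it. Leave the tall, slim vial standing where it is.

Things in the scene. Friction and masses are not known exactly. Their poses are not given: they have to be found in the camera images.
- sample_jar: Short clear plastic sample jar with a white screw cap, standing upright on the worktop, 55 mm tall: body 30 mm in diameter, cap 33 mm in diameter (the top 13 mm); 20 to 40 g. Origin: centre of its underside, z up.
- return_box: Fixed box, clear walls, white lid; 116 mm along its x, 160 mm along y, lid top z = 150 mm. Origin: centre of its underside; x points away from the robot, turned up to 0.35 rad. The port in mid-lid is 74 mm (x) by 132 mm (y), with a collar round it, 4 mm thick, top z = 161 mm; fingers may go down into it. A level metal flap shuts it, top z = 146 mm. Inside: floor z = 8 mm, 106 by 150 mm.
- flap (a joint): Flap angle (rad): 0 shut, up to 1.6 as its free edge swings down. 72 mm long, hinged along the box's y at the port edge x = -37 mm; free edge at x = +35 mm. A spring shuts it (0.045 N m shut, 0.07 open): it bears the jar's weight; 1 to 2 N at its middle opens it. It sweeps down to z = 74 mm. A jar let go wholly below the lid drops to the floor, clear of the flap.
- tall_vial: Tall slim glass vial with a white screw cap, 29 mm in diameter, 98 mm tall, standing upright on the worktop; not part of the job. Origin: centre of its underside, z up.
Not all that is in view belongs to the job. Several things look just like the sample_jar: the one meant starts farthest from the robot's base. Leave any orange look-alike of the tall_vial alone.

How it is judged:
By the outcome, as a careful person would: the job done as asked, in the order asked, and still so for the second after the job is handed in, with the robot touching nothing.
It also fails if it takes over 35 s, if anything falls off the work surface, if the arm or the gripper's body presses on something with over 40 N, if the wrist force passes 120 N, or if a joint passes its speed limit or range.

ROBOT

A 7-joint arm with a two-finger parallel gripper is mounted at the origin on a cart in front of the work surface, level with it; the furniture and walls round the work are solid. World frame = base frame: x ahead of the robot, y to its left, z up, the work surface at z = 0. Lengths are in m, angles in rad, forces in N, time in s.
With the tool pointing down it reaches from about 0.425 to 0.95 m from the base axis. Payload 4.7 kg.
Tool frame: the origin (TCP) lies at the very end of the fingers, on their centre line; the grasp point (between the pads) lies 19 mm behind it; z points along the fingers, y is the direction in which the jaws open and shut (so a half turn about z gives the same grasp; the last joint's range is limited). The gripper opens to 85 mm and grips with 20 to 120 N. Pads are 22 mm wide; open, the fingers measure 114 mm over their backs; the gripper's body (76 mm by 85 mm) begins 54 mm behind the grasp point. The pads swing forward as they close: fully open they stand 13 mm farther back than shut.
Start: joints at [1.272, 0.469, -0.049, 1.532, 0.024, 1.141, -0.082], TCP at [0.18, -0.651, 0.231] pointing down, gripper open.
Joint ranges: [-2.59, 2.59], [-0.33, 1.99], [-1.39, 1.29], [0.1, 2.45], [-1.04, 4.18], [0.21, 1.99], [-2.66, 2.66]. Speed limits (rad/s): [2.57, 2.57, 3.14, 3.14, 3.14, 3.14, 3.14].

INTERFACE

Orientations are given as a rotation vector (axis times angle).
In Python, from bench import ctrl gives the robot as it stands. The module is installed in compiled form; this text tells all that it offers.
- The arm moves only by the tool carry_out, never from a script. Its argument "moves" is a list that holds one entry, the list of rows, each a list of 7 numbers: the turn, a rotation vector about the tool's x, y, z in rad, then the shift along the tool's x, y, z in cm, then the closure, from 0 (fully open) to 1 (shut). In form: [[[wx, wy, wz, x, y, z, gripper], ...]]. A call has 1 to 20 rows; each row is the pose to reach, as a shift and turn from the pose measured when the call began, along the tool's axes at that moment; what a row does not reach only later rows make up. A row lasts 1/10 s, in which the tool goes at most 50 mm and 8.59 degrees, less where a joint would pass 70% of its speed; a pose out of reach is approached as far as the arm can. A call with a gripper value outside its range is refused whole. The fingers move at their own pace and stop on an object; the grip force is fixed at half the most. Time passes only in rows, so rows that repeat a pose let the fingers close. It gives the time, the measured TCP pose, the force and the opening at its end, in the units of the state.
- ctrl.observe(): the state, without advancing time (a new reading comes with each control period).
- ctrl.camera(name): name is "scene" or "top" or "wrist"; returns the picture (420x560x3 uint8, blue, green, red); there is no depth.
- ctrl.get_calibration(name): a dict with "intrinsics" (3x3 intrinsics, pixels), "R" (3x3) and "t" (3): a world point X has camera coordinates R X + t. Camera axes: x right, y down, z forward; pixel columns grow to the right and rows downward; lengths in m; the calibration is good to about 2 mm. A picture is of the moment at which its call begins: read the wrist's pose just before it. get_calibration takes no time and is no camera call; for the wrist camera it gives the pose at the moment of the call.
- ctrl.job_done(): hands the job in, once; it reports no verdict.
The state is a dict: "time_s": time; "qpos": joint angles; "joint_vel": joint speeds; "effort": joint torques, N m; "position": TCP position; "tool_rot": TCP orientation; "contact_force": force on the tool from outside, world axes, zero at the start; "ft_torque": the same for the moment, N m; "finger_gap": opening from 0.0 (shut) to 1.0 (fully open).
Only numpy, scipy, OpenCV 4.12 (cv2) and the standard library are available. Lean on these libraries where they do the work, as an engineer would, in place of code of your own. Each camera call takes 0.05 s, during which the arm holds its last target.

## Working session

There is one attempt and no reset: what is moved stays moved. The work goes in short steps, Python scripts to look and compute and a tool call to move; the robot and the scene stay as the last step left them, time stands still between calls to the robot, and variables do not carry over. Pictures are saved under pics/ and viewed, and the job is handed in when it is done.

Besides the shell and the picture viewer there is one more tool, called after ">>>" as name(argument=value, ...), one argument or row to a line, values as JSON. carry_out: Moves the arm, as the interface text tells. Its arguments: {"type":"object","properties":{"moves":{"type":"array","items":{"type":"array","items":{"type":"array","items":{"type":"number"}}}}},"required":["moves"]}

```bash
mkdir -p pics; python3 - <<'E'
from bench import ctrl
import cv2
s=ctrl.observe();print(s)
for n in("scene","top","wrist"):
    c=ctrl.get_calibration(n);print(n,c)
    cv2.imwrite(f"pics/{n}0.png",ctrl.camera(n))
E
```

```text
{'time_s': 0.0, 'qpos': array([ 1.2721409 ,  0.46942772, -0.04860913,  1.5336651 ,  0.024118  ,
        1.14102206, -0.08231575]), 'joint_vel': array([ 0.0003804 ,  0.00098062, -0.00231711, -0.00035587,  0.00079289,
       -0.00019511,  0.00057093]), 'effort': array([ 3.89445895e-04, -5.10313404e+01, -4.66655998e-02, -2.37713724e+01,
        1.07261643e-02,  7.42705422e-03, -2.35027494e-05]), 'position': array([ 0.17974449, -0.65002872,  0.23028293]), 'tool_rot': array([-3.11116424e+00, -4.22246106e-01,  5.35014418e-04]), 'contact_force': array([0.18075561, 0.1824339 , 0.18704348]), 'ft_torque': array([-0.01382248,  0.03242899, -0.05407059]), 'finger_gap': 0.9998881698847717}
scene {'intrinsics': array([[456.67525078,   0.        , 274.32836074],
       [  0.        , 456.67525078, 207.94684347],
       [  0.        ,   0.        ,   1.        ]]), 'R': array([[-0.77906582, -0.62692773,  0.0042497 ],
       [-0.2622268 ,  0.31969   , -0.91051382],
       [ 0.56946778, -0.71046458, -0.4134568 ]]), 't': array([0.50186701, 0.15287264, 0.739989  ])}
top {'intrinsics': array([[462.70484433,   0.        , 275.08277152],
       [  0.        , 462.70484433, 209.9203776 ],
       [  0.        ,   0.        ,   1.        ]]), 'R': array([[-0.01753586, -0.99968281, -0.01807707],
       [-0.98655268,  0.02023832, -0.16218576],
       [ 0.16250017,  0.01498992, -0.98659465]]), 't': array([0.19233833, 0.47833893, 0.89298873])}
wrist {'intrinsics': array([[351.40697034,   0.        , 277.99193096],
       [  0.        , 351.40697034, 209.82206528],
       [  0.        ,   0.        ,   1.        ]]), 'R': array([[ 0.266489  , -0.96383643, -0.00171485],
       [-0.92372019, -0.25590451,  0.28505069],
       [-0.27518108, -0.07437884, -0.95851091]]), 't': array([-0.67300546, -0.03695161,  0.38042863])}
```

View pics/scene0.png

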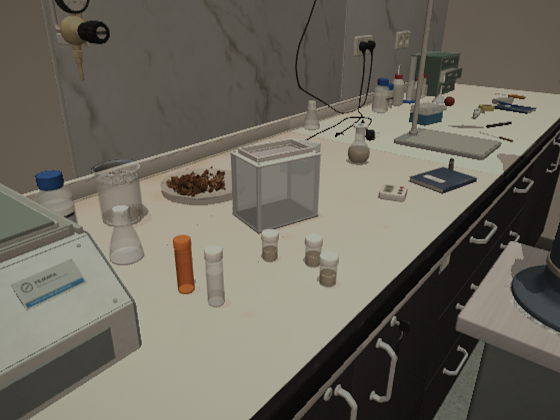

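View pics/top0.png

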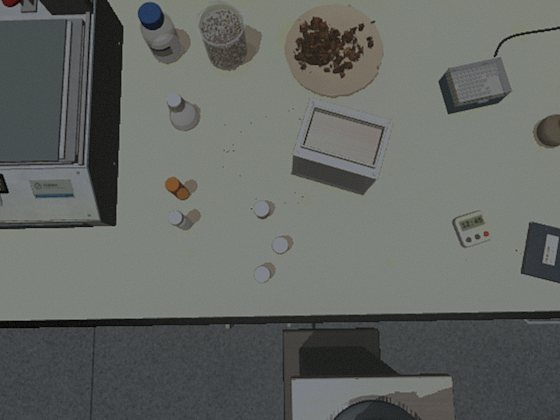

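View pics/wrist0.png

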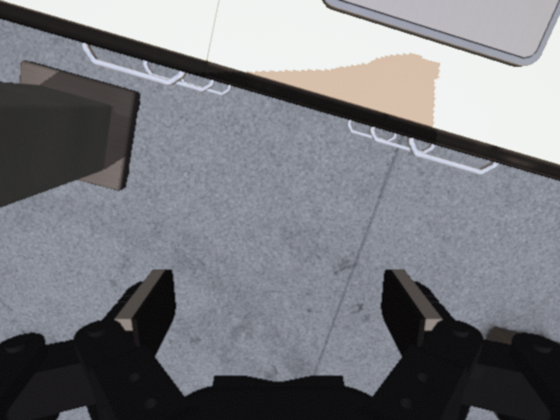

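The scene picture shows the box at about (276,183). The clear vial is at (215,275) and the orange one at (184,265). In the top picture the three jars are at (262,209), (280,245) and (262,273), with the box at (342,140) and the tall vial at (177,218). I'll enlarge these areas.

```bash
python3 - <<'E'
import cv2
t=cv2.imread("pics/top0.png");s=cv2.imread("pics/scene0.png")
cv2.imwrite("pics/tcrop.png",cv2.resize(t[190:290,220:320],None,fx=6,fy=6,interpolation=cv2.INTER_CUBIC))
cv2.imwrite("pics/scrop.png",cv2.resize(s[215:295,240:350],None,fx=7,fy=7,interpolation=cv2.INTER_CUBIC))
b=cv2.convertScaleAbs(t[90:200,280:400],alpha=1.5)
cv2.imwrite("pics/bcrop.png",cv2.resize(b,None,fx=5,fy=5,interpolation=cv2.INTER_CUBIC))
cv2.imwrite("pics/sbcrop.png",cv2.resize(s[130:230,225:330],None,fx=6,fy=6,interpolation=cv2.INTER_CUBIC))
E
```

```text
(no output)
```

View pics/tcrop.png

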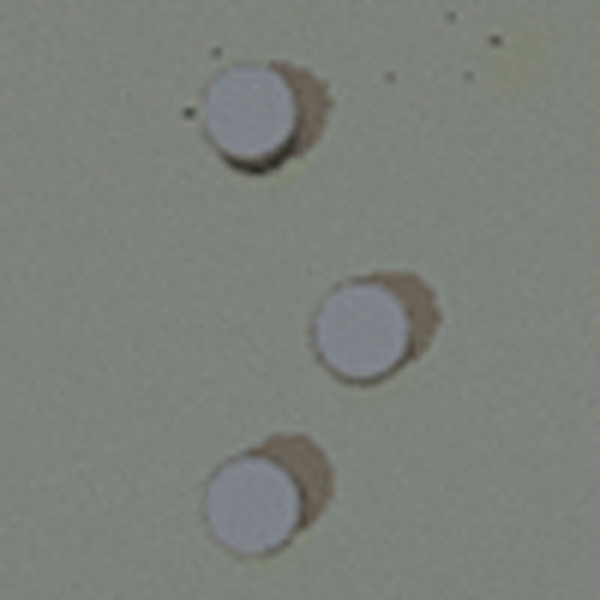

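View pics/scrop.png

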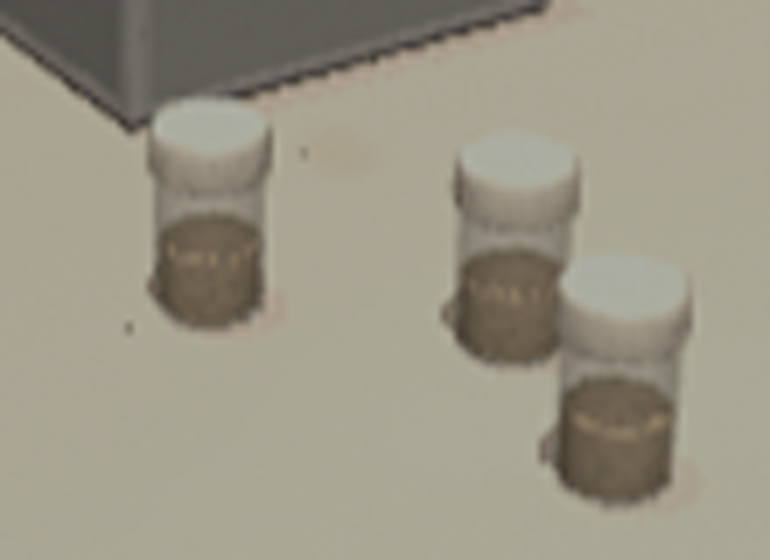

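View pics/bcrop.png

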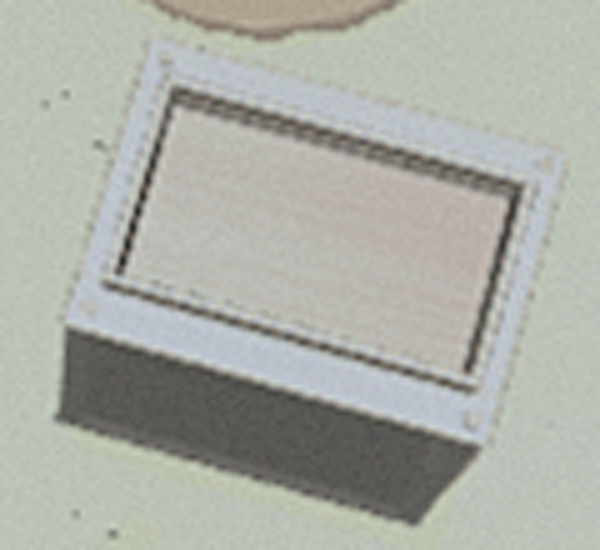

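View pics/sbcrop.png

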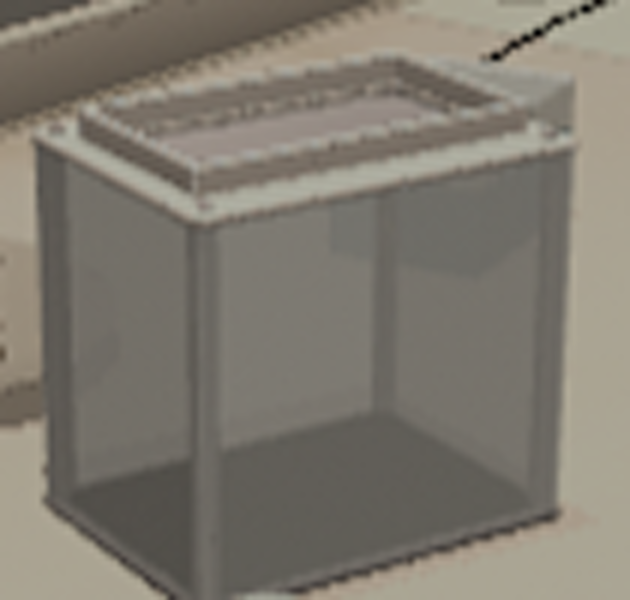

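```bash
cat > h.py <<'E'
from bench import ctrl
import numpy as np, cv2
def P(n):
    c=ctrl.get_calibration(n);return c["intrinsics"]@np.c_[c["R"],c["t"]]
def tri(P1,a,P2,b):
    X=cv2.triangulatePoints(P1,P2,np.float64(a).reshape(2,1),np.float64(b).reshape(2,1))[:,0];return X[:3]/X[3]
def plane(Pm,uv,z):
    H=np.c_[Pm[:,0],Pm[:,1],Pm[:,2]*z+Pm[:,3]];x=np.linalg.solve(H,[uv[0],uv[1],1]);return x[:2]/x[2]
E
python3 - <<'E'
from h import *
np.set_printoptions(precision=4,suppress=True)
T,S=P("top"),P("scene")
for a,b in (((261.7,208.3),(270.1,233.3)),((280.2,245),(314.1,238.3)),((262,274),(329.3,256.1))):
    X=tri(T,a,S,b);print("jar",X,np.hypot(*X[:2]),plane(T,a,.055),plane(S,b,.055))
# vial
for a in ((177,218),(173,185)): print("vial-ish",plane(T,a,.098))
tc=[(310.4,98),(393.4,121),(376.6,179),(293,155)]
L=np.array([plane(T,c,.15) for c in tc]);print("lid",L)
c=L.mean(0);e=L[0]-L[1];f=L[1]-L[2];e2=L[3]-L[2];f2=L[0]-L[3]
print(c,np.hypot(*e),np.hypot(*f),np.arctan2(e[1],e[0])-np.pi/2,np.arctan2(f[1],f[0]),np.arctan2(e2[1],e2[0])-np.pi/2,np.arctan2(f2[1],f2[0]))
sc=[(230.8,153.3),(259.2,166.7),(320.8,154.2)]
for q,i in zip(sc,(0,3,2)): print(plane(S,q,.15), tri(T,tc[i],S,q))
E
```

```text
jar [0.4847 0.2101 0.0504] 0.5282486367424336 [0.4834 0.2096] [0.4797 0.2171]
jar [0.4106 0.1745 0.0503] 0.44610980270424655 [0.4096 0.1742] [0.4064 0.1821]
jar [0.3546 0.2112 0.0506] 0.4126810597033233 [0.3539 0.2106] [0.3512 0.218 ]
vial-ish [0.4608 0.3684]
vial-ish [0.5249 0.3772]
lid [[ 0.6724  0.1125]
 [ 0.6242 -0.0376]
 [ 0.5163 -0.0013]
 [ 0.5641  0.1473]]
[0.5943 0.0552] 0.1577025167648507 0.11383657514166712 -0.3104153894469013 -0.3249342170225034 -0.31143862194055605 -0.3107663930374119
[0.6584 0.1294] [0.6756 0.112  0.1423]
[0.557  0.1561] [0.5651 0.147  0.1458]
[0.5088 0.0137] [ 0.5183 -0.0022  0.1441]
```

```bash
python3 - <<'E'
from h import *
from scipy.spatial.transform import Rotation as R
np.set_printoptions(precision=3,suppress=True)
s=ctrl.observe();M=R.from_rotvec(s["tool_rot"]).as_matrix();print(M)
c=ctrl.get_calibration("wrist");p=-c["R"].T@c["t"];print(p,M.T@(p-s["position"]),"\n",c["R"]@M)
yaw=-.312
by=np.array([-np.sin(yaw),np.cos(yaw),0])
for sg in(1,-1):
    y=sg*by;z=np.array([0,0,-1.]);x=np.cross(y,z);G=np.c_[x,y,z]
    print(sg,x,"turn",R.from_matrix(M.T@G).as_rotvec(), R.from_matrix(M.T@G).magnitude()*57.3)
E
```

```text
[[ 0.964  0.267 -0.   ]
 [ 0.267 -0.964  0.001]
 [-0.    -0.001 -1.   ]]
[ 0.25  -0.63   0.374] [ 0.073 -0.001 -0.144] 
 [[-0.     1.    -0.   ]
 [-0.959 -0.    -0.285]
 [-0.285 -0.     0.959]]
1 [-0.952  0.307  0.   ] turn [-0.001 -0.002 -2.56 ] 146.67415880959834
-1 [ 0.952 -0.307  0.   ] turn [-0.001  0.     0.582] 33.33921242505099
```

```bash
python3 - <<'E'
from h import *
np.set_printoptions(precision=3,suppress=True)
S=P("scene");W=P("wrist");T=P("top")
for u in((396,142),(428,130),(500,142),(490,155),(416,136),(357,160),(443,180)): print(u,plane(S,u,.0))
for u in((325,2),(517,66),(545,40),(440,60)):print("w",u,plane(W,u,0.))
for u in((475,105),(445,110),(550,130)):print("t",u,plane(T,u,0.))
# rod visible extents
for u in((416,136),(432,0)):
  for z in (0,.1,.2,.3,.4,.5): print(z,plane(S,u,z))
E
```

```text
(396, 142) [ 0.64  -0.666]
(428, 130) [ 0.617 -0.893]
(500, 142) [ 0.362 -0.897]
(490, 155) [ 0.346 -0.72 ]
(416, 136) [ 0.618 -0.784]
(357, 160) [ 0.647 -0.407]
(443, 180) [ 0.38  -0.405]
w (325, 2) [ 0.352 -0.647]
w (517, 66) [ 0.349 -0.847]
w (545, 40) [ 0.377 -0.863]
w (440, 60) [ 0.334 -0.772]
t (475, 105) [ 0.711 -0.254]
t (445, 110) [ 0.701 -0.189]
t (550, 130) [ 0.65  -0.409]
0 [ 0.618 -0.784]
0.1 [ 0.481 -0.428]
0.2 [ 0.343 -0.073]
0.3 [0.206 0.283]
0.4 [0.069 0.639]
0.5 [-0.069  0.994]
0 [-71.195 182.661]
0.1 [-55.122 141.608]
0.2 [-39.049 100.556]
0.3 [-22.976  59.503]
0.4 [-6.904 18.45 ]
0.5 [  9.169 -22.603]
```

```bash
python3 - <<'E'
import cv2
s=cv2.imread("pics/scene0.png")
cv2.imwrite("pics/rod.png",cv2.resize(s[0:200,330:530],None,fx=3,fy=3,interpolation=cv2.INTER_CUBIC))
E
```

```text
(no output)
```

View pics/rod.png

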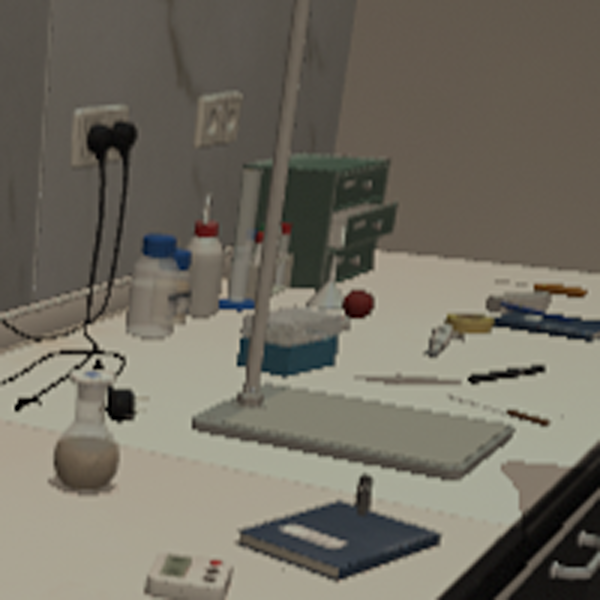

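```bash
python3 - <<'E'
from h import *
from scipy.spatial.transform import Rotation as R
s=ctrl.observe();p=s["position"];M=R.from_rotvec(s["tool_rot"]).as_matrix()
n=24
for i in range(1,n+1):
    f=i/n;az=-1.30+f*(0.41+1.30);r=.665+(.53-.665)*min(1,f*2);z=.23+.05*min(1,f*3)
    # stand 3 cm toward robot from jar at end for camera view
    d=M.T@(np.array([r*np.cos(az),r*np.sin(az),z])-p)*100
    print(i,np.round(d,1),round(-2.56*f,2))
E
```

```text
1 [ 4.7 -2.3 -0.6] -0.11
2 [ 9.2 -3.9 -1.2] -0.21
3 [13.4 -5.8 -1.8] -0.32
4 [17.5 -8.  -2.4] -0.43
5 [ 21.3 -10.4  -3.1] -0.53
6 [ 24.8 -13.1  -3.7] -0.64
7 [ 28.1 -16.   -4.3] -0.75
8 [ 31.1 -19.1  -4.9] -0.85
9 [ 33.8 -22.3  -4.9] -0.96
10 [ 36.2 -25.7  -4.9] -1.07
11 [ 38.2 -29.2  -4.9] -1.17
12 [ 40.  -32.7  -4.9] -1.28
13 [ 42.4 -35.7  -4.9] -1.39
14 [ 44.6 -38.8  -4.9] -1.49
15 [ 46.5 -42.   -4.9] -1.6
16 [ 48.2 -45.4  -4.9] -1.71
17 [ 49.6 -48.9  -4.9] -1.81
18 [ 50.8 -52.4  -4.9] -1.92
19 [ 51.8 -56.1  -4.9] -2.03
20 [ 52.4 -59.8  -4.9] -2.13
21 [ 52.9 -63.6  -4.9] -2.24
22 [ 53.  -67.3  -4.9] -2.35
23 [ 52.9 -71.1  -4.8] -2.45
24 [ 52.5 -74.9  -4.8] -2.56
```

>>> carry_out(
  moves=[
    [[0, 0, -0.11, 4.7, -2.3, -0.6, 0], [0, 0, -0.21, 9.2, -3.9, -1.2, 0], [0, 0, -0.32, 13.4, -5.8, -1.8, 0], [0, 0, -0.43, 17.5, -8, -2.4, 0], [0, 0, -0.53, 21.3, -10.4, -3.1, 0], [0, 0, -0.64, 24.8, -13.1, -3.7, 0], [0, 0, -0.75, 28.1, -16, -4.3, 0], [0, 0, -0.85, 31.1, -19.1, -4.9, 0], [0, 0, -0.96, 33.8, -22.3, -4.9, 0], [0, 0, -1.07, 36.2, -25.7, -4.9, 0], [0, 0, -1.17, 38.2, -29.2, -4.9, 0], [0, 0, -1.28, 40, -32.7, -4.9, 0], [0, 0, -1.39, 42.4, -35.7, -4.9, 0], [0, 0, -1.49, 44.6, -38.8, -4.9, 0], [0, 0, -1.6, 46.5, -42, -4.9, 0], [0, 0, -1.71, 48.2, -45.4, -4.9, 0], [0, 0, -1.81, 49.6, -48.9, -4.9, 0], [0, 0, -1.92, 50.8, -52.4, -4.9, 0], [0, 0, -2.03, 51.8, -56.1, -4.9, 0], [0, 0, -2.13, 52.4, -59.8, -4.9, 0]],
  ],
)

```text
time_s: 2.15
position: [0.5254, 0.0673, 0.2802]
tool_rot: [-1.132, -2.929, -0.002]
contact_force: [0.1, -0.7, 0.1]
finger_gap: 0.996
```

```bash
python3 - <<'E'
from h import *
from scipy.spatial.transform import Rotation as R
np.set_printoptions(precision=4,suppress=True)
s=ctrl.observe();c=ctrl.get_calibration("wrist");np.savez("w1.npz",P=P("wrist"))
im=ctrl.camera("wrist");cv2.imwrite("pics/w1.png",im)
print(s["qpos"],s["joint_vel"])
M=R.from_rotvec(s["tool_rot"]).as_matrix()
# target for next: above jar, camera view; sg=+1 orientation
yaw=-.312
by=np.array([-np.sin(yaw),np.cos(yaw),0]);z=np.array([0,0,-1.]);G=np.c_[np.cross(by,z),by,z]
for X in ([.4834,.2095,.22],):print(M.T@(np.array(X)-s["position"])*100,R.from_matrix(M.T@G).as_rotvec())
E
```

```text
[ 0.4482  0.2788 -0.7931  1.7798  0.2126  1.1718  0.4243] [-0.4409  0.0579 -0.3404  0.0056  0.1152  0.0281  0.1788]
[12.6648  7.6972  6.0443] [ 0.0012 -0.0013 -0.4257]
```

View pics/w1.png

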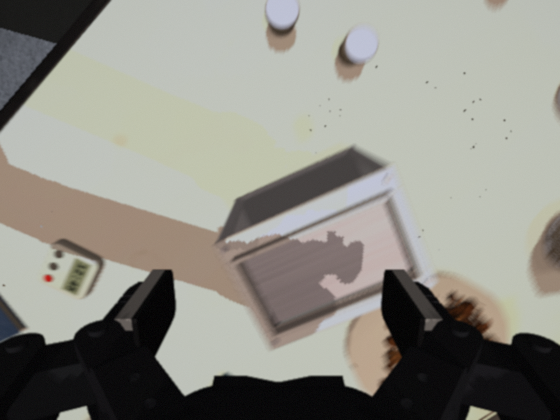

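The wrist picture shows the box with its lid corners near (217,243) and (388,165), and jar caps at (360,45) and (283,12). Next I move over the jar.

>>> carry_out(
  moves=[
    [[0, 0, -0.12, 3.5, 2.2, 0, 0], [0, 0, -0.24, 7, 4.4, 0, 0], [0, 0, -0.34, 10, 6.2, 1.5, 0], [0, 0, -0.43, 10.7, 7.7, 4, 0], [0, 0, -0.43, 10.7, 7.7, 6, 0], [0, 0, -0.43, 10.7, 7.7, 6, 0], [0, 0, -0.43, 10.7, 7.7, 6, 0]],
  ],
)

```text
time_s: 2.9
position: [0.4946, 0.2039, 0.2218]
tool_rot: [-0.463, -3.105, -0.01]
contact_force: [0.6, 0.4, 0.8]
finger_gap: 0.998
```

```bash
python3 - <<'E'
from h import *
s=ctrl.observe();np.savez("w2.npz",P=P("wrist"));print(s["position"],s["tool_rot"])
im=ctrl.camera("wrist");cv2.imwrite("pics/w2.png",im)
E
```

```text
[0.49460684 0.20389678 0.22175625] [-0.46254958 -3.10538181 -0.00982034]
```

View pics/w2.png

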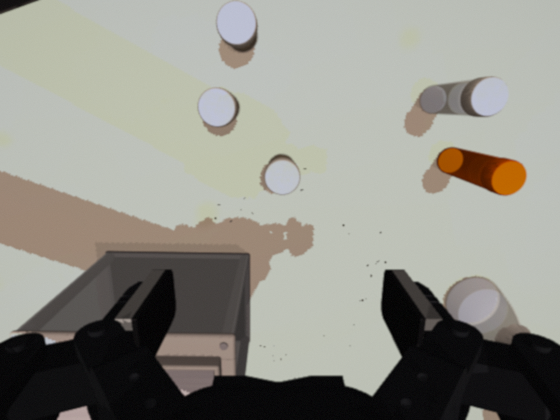

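Jar candidates in this wrist picture are (282,177), (217,106) and (237,22). The one at (282,177) is beside the box and farthest from the base (0.53 m, against 0.45 and 0.41), so it is the one meant. The tall vial's cap is at (487,97) and the orange one at (505,177). I'll confirm in a crop.

```bash
python3 - <<'E'
import cv2
t=cv2.imread("pics/w2.png")
cv2.imwrite("pics/w2c.png",cv2.resize(t[145:215,245:325],None,fx=8,fy=8,interpolation=cv2.INTER_CUBIC))
cv2.imwrite("pics/w2b.png",cv2.resize(t[240:420,0:260],None,fx=3,fy=3,interpolation=cv2.INTER_CUBIC))
E
```

```text
(no output)
```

View pics/w2c.png

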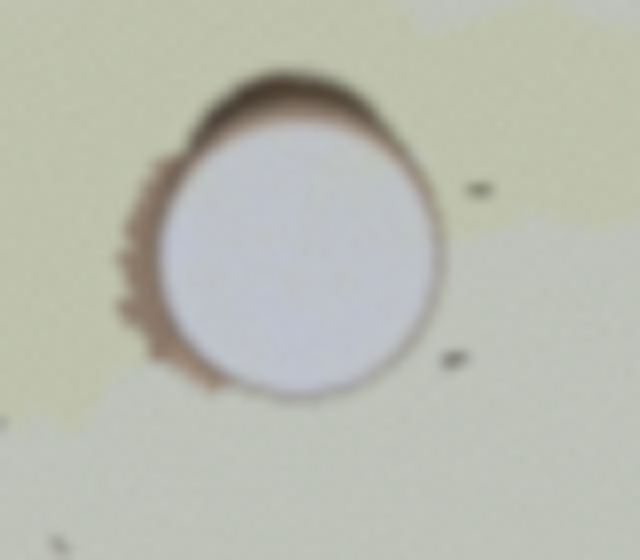

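View pics/w2b.png

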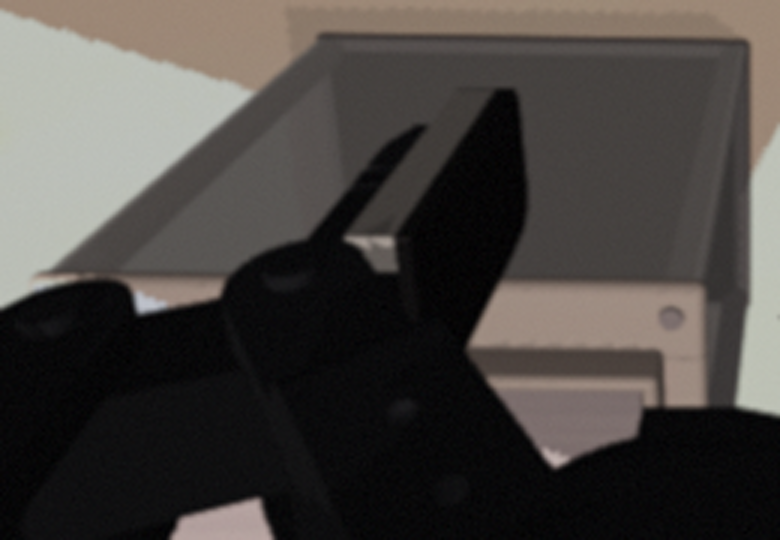

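```bash
python3 - <<'E'
from h import *
from scipy.spatial.transform import Rotation as R
np.set_printoptions(precision=4,suppress=True)
T,S,W=P("top"),P("scene"),P("wrist")
print(plane(W,(282.1,176.8),.055), tri(T,(261.7-.4,208.3-.4),W,(282.1,176.8)),tri(S,(270.1-.4,233.3-.4),W,(282.1,176.8)))
q=[plane(W,(235,334.3),.15),plane(W,(11.7,331.7),.15),plane(W,(249,254),0),plane(W,(107,252),0)]
print(q); 
for a,b in((0,1),(2,3)):
    e=q[a]-q[b];print(np.hypot(*e),np.arctan2(e[1],e[0])-np.pi/2)
s=ctrl.observe();M=R.from_rotvec(s["tool_rot"]).as_matrix();c=ctrl.get_calibration("wrist")
p=-c["R"].T@c["t"];print(M.T@(p-s["position"]),M)
E
```

```text
[0.4859 0.2131] [0.4894 0.2117 0.0293] [0.4855 0.2123 0.0521]
[array([0.5672, 0.1516]), array([0.5182, 0.0009]), array([0.57  , 0.1497]), array([ 0.5208, -0.0018])]
0.15846492165198395 -0.3143577923411218
0.15928290981330556 -0.3141974367338787
[ 0.0724  0.0012 -0.1437] [[-0.9565  0.2917  0.0006]
 [ 0.2917  0.9565  0.0069]
 [ 0.0014  0.0068 -1.    ]]
```

```bash
cat >> h.py <<'E'
from scipy.spatial.transform import Rotation as R
YAW=-.314
def go(X,yaw=YAW):
    s=ctrl.observe();M=R.from_rotvec(s["tool_rot"]).as_matrix()
    by=np.array([-np.sin(yaw),np.cos(yaw),0]);z=np.array([0,0,-1.]);G=np.c_[np.cross(by,z),by,z]
    return np.round(R.from_matrix(M.T@G).as_rotvec(),3),np.round(M.T@(np.array(X)-s["position"])*100,2)
E
python3 - <<'E'
from h import *
print(go([.4855,.2125,.1]))
E
```

```text
(array([ 0.007, -0.002,  0.018]), array([ 1.14,  0.45, 12.25]))
```

>>> carry_out(
  moves=[
    [[0.01, 0, 0.02, 1.1, 0.5, 4, 0], [0.01, 0, 0.02, 1.1, 0.5, 8, 0], [0.01, 0, 0.02, 1.1, 0.5, 11, 0], [0.01, 0, 0.02, 1.1, 0.5, 12.2, 0], [0.01, 0, 0.02, 1.1, 0.5, 12.2, 0], [0.01, 0, 0.02, 1.1, 0.5, 12.2, 0]],
  ],
)

```text
time_s: 3.55
position: [0.4874, 0.2135, 0.1022]
tool_rot: [0.495, 3.102, -0.002]
contact_force: [-0.0, -1.0, 0.8]
finger_gap: 1.002
```

```bash
python3 - <<'E'
from h import *
s=ctrl.observe();print(s["position"],s["tool_rot"])
im=ctrl.camera("wrist");cv2.imwrite("pics/w3.png",im)
W=P("wrist")
for z in(.055,):
  for X in([.4855,.2125,z,1],):
    u=W@X;print(u[:2]/u[2])
print(go([.4855,.2125,.012]))
E
```

```text
[0.48736673 0.21347546 0.1022036 ] [ 4.95318537e-01  3.10182205e+00 -2.00715539e-03]
[273.18935965 233.3676183 ]
(array([-0.001,  0.001, -0.003]), array([ 0.17, -0.16,  9.05]))
```

View pics/w3.png

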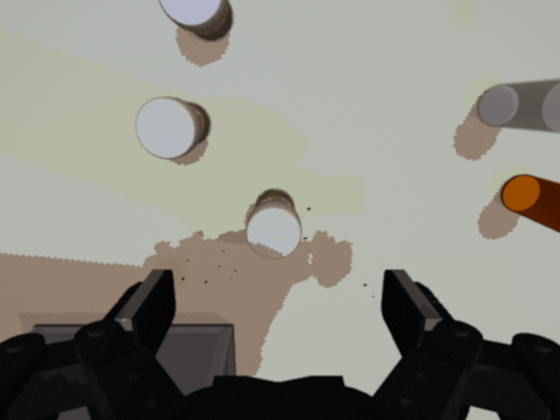

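The target jar's cap is at (274,231), within 2 px of the prediction, so I descend.

>>> carry_out(
  moves=[
    [[0, 0, 0, 0.3, -0.2, 3, 0], [0, 0, 0, 0.3, -0.2, 6, 0], [0, 0, 0, 0.3, -0.2, 8, 0], [0, 0, 0, 0.3, -0.2, 9, 0], [0, 0, 0, 0.3, -0.2, 9, 0], [0, 0, 0, 0.3, -0.2, 9, 0], [0, 0, 0, 0.3, -0.2, 9, 0.5], [0, 0, 0, 0.3, -0.2, 9, 1], [0, 0, 0, 0.3, -0.2, 9, 1], [0, 0, 0, 0.3, -0.2, 9, 1], [0, 0, 0, 0.3, -0.2, 9, 1], [0, 0, 0, 0.3, -0.2, 9, 1]],
  ],
)

```text
time_s: 4.8
position: [0.4846, 0.2126, 0.013]
tool_rot: [0.495, 3.1, -0.001]
contact_force: [-0.1, -1.2, 6.3]
finger_gap: 0.363
```

```bash
python3 - <<'E'
from h import *
s=ctrl.observe();print(s["position"],s["tool_rot"],s["finger_gap"])
im=ctrl.camera("wrist");cv2.imwrite("pics/w4.png",im)
print(go([.4855,.2125,.25]))
E
```

```text
[0.48457342 0.21258567 0.01302145] [ 4.95293619e-01  3.10019169e+00 -1.42023214e-03] 0.3633487716036276
(array([-0.001,  0.002, -0.003]), array([-1.40e-01,  1.00e-02, -2.37e+01]))
```

View pics/w4.png

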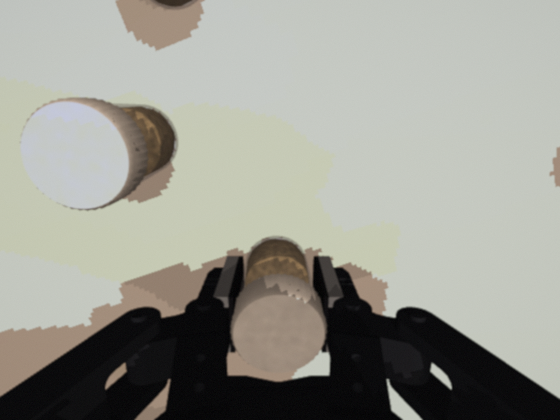

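The jar at (280,300) is held by its body between the pads, with an opening of about 31 mm. I lift it.

>>> carry_out(
  moves=[
    [[0, 0, 0, 0, 0, -3, 1], [0, 0, 0, 0, 0, -7, 1], [0, 0, 0, 0, 0, -11, 1], [0, 0, 0, 0, 0, -15, 1], [0, 0, 0, 0, 0, -19, 1], [0, 0, 0, 0, 0, -22, 1], [0, 0, 0, 0, 0, -23, 1], [0, 0, 0, 0, 0, -23, 1], [0, 0, 0, 0, 0, -23, 1]],
  ],
)

```text
time_s: 5.75
position: [0.4834, 0.2121, 0.2414]
tool_rot: [-0.496, -3.102, 0.004]
contact_force: [0.1, -0.3, -0.5]
finger_gap: 0.355
```

```bash
python3 - <<'E'
from h import *
s=ctrl.observe();print(s["position"],s["finger_gap"])
im=ctrl.camera("wrist");cv2.imwrite("pics/w5.png",im)
im=ctrl.camera("scene");cv2.imwrite("pics/s5.png",im)
print(go([.6056,.0545,.24]))
E
```

```text
[0.48339361 0.21214286 0.24143056] 0.35532516917293844
(array([-0.003, -0.001, -0.003]), array([-16.54, -11.17,   0.13]))
```

View pics/w5.png

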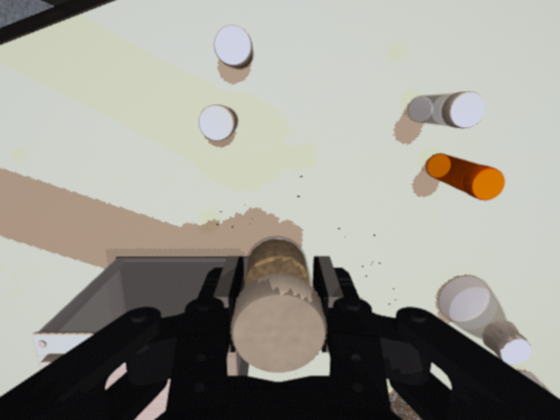

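View pics/s5.png

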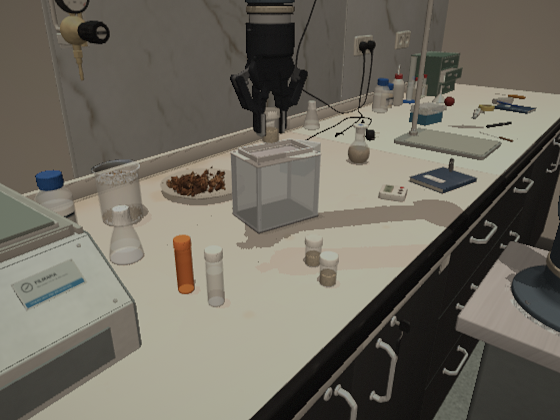

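The jar is held upright in both pictures: (278,300) in the wrist view and (271,123) in the scene view. The two other jars and both vials stand undisturbed. Now I move over the port.

>>> carry_out(
  moves=[
    [[0, 0, 0, -3, -2, 0, 1], [0, 0, 0, -6.3, -4.3, 0, 1], [0, 0, 0, -9.6, -6.5, 0, 1], [0, 0, 0, -13, -8.7, 0, 1], [0, 0, 0, -15.5, -10.5, 0, 1], [0, 0, 0, -16.5, -11.2, 0, 1], [0, 0, 0, -16.5, -11.2, 0, 1], [0, 0, 0, -16.5, -11.2, 0, 1]],
  ],
)

```text
time_s: 6.65
position: [0.6039, 0.0564, 0.2407]
tool_rot: [-0.491, -3.1, 0.003]
contact_force: [-0.3, 0.5, -0.2]
finger_gap: 0.357
```

```bash
python3 - <<'E'
from h import *
s=ctrl.observe();print(s["position"],s["tool_rot"],s["finger_gap"])
np.savez("w6.npz",P=P("wrist"))
for n in("wrist","scene","top"):cv2.imwrite(f"pics/{n}6.png",ctrl.camera(n))
E
```

```text
[0.60389042 0.05638425 0.2406879 ] [-4.90897981e-01 -3.09993885e+00  2.77239401e-03] 0.3573996555624904
```

View pics/wrist6.png

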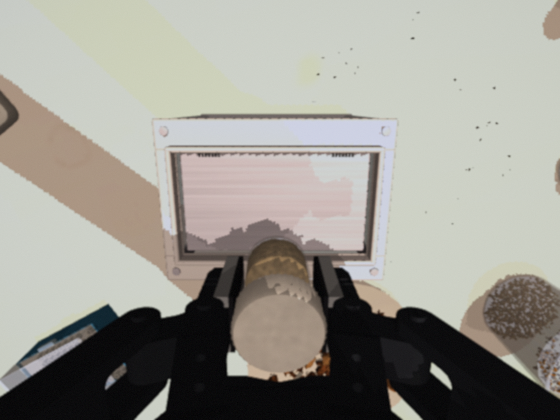

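View pics/scene6.png

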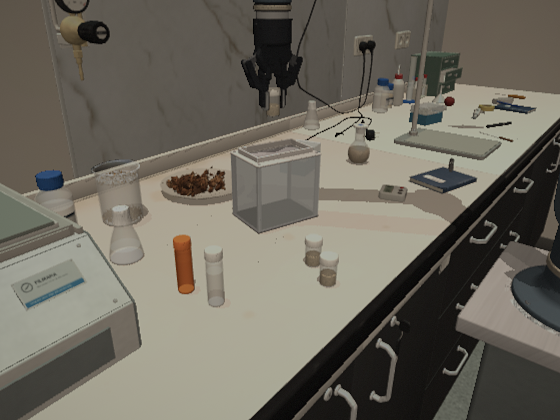

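The box lid is wholly in view; its corners are near (153,119), (397,119), (383,279) and (170,279). I'll enlarge it to get a precise pose.

```bash
python3 - <<'E'
import cv2
t=cv2.imread("pics/wrist6.png")
cv2.imwrite("pics/w6c.png",cv2.resize(t[105:290,140:410],None,fx=2.9,fy=2.9,interpolation=cv2.INTER_CUBIC))
E
```

```text
(no output)
```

View pics/w6c.png

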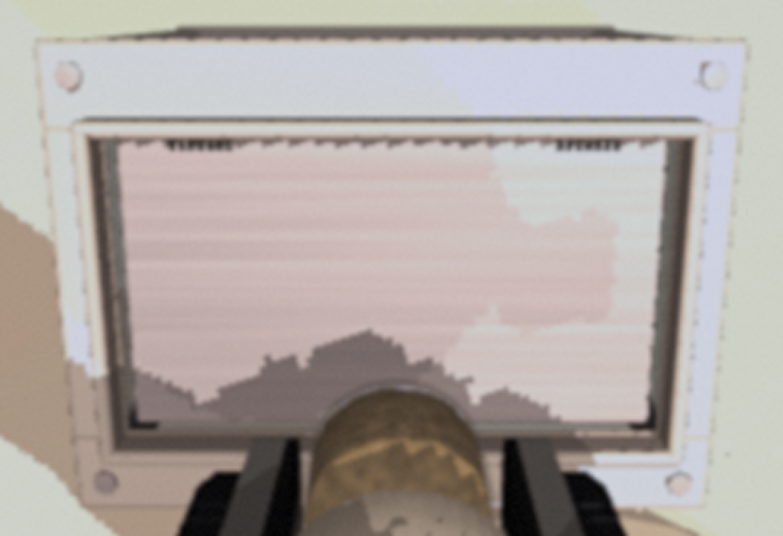

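```bash
python3 - <<'E'
from h import *
np.set_printoptions(precision=4,suppress=True)
W=np.load("w6.npz")["P"]
q=np.array([plane(W,(140+x/2.9-.3,105+y/2.9-.3),.15) for x,y in((36,40),(748,40),(705,505),(82,505))]);print(q)
for a,b in((1,0),(2,3)):
    e=q[a]-q[b];print("y",np.hypot(*e),np.arctan2(e[1],e[0])-np.pi/2)
for a,b in((2,1),(3,0)):
    e=q[a]-q[b];print("x",np.hypot(*e),np.arctan2(e[1],e[0]))
c=q.mean(0);print(c)
y=-.314;Rz=np.array([[np.cos(y),-np.sin(y)],[np.sin(y),np.cos(y)]])
s=ctrl.observe();print("tcp in box",Rz.T@(s["position"][:2]-c))
X=c+Rz@[.009,0];print(X,go([*X,.175]),go([*X,.095]))
# height by two views: lid corner NL/NR with w2 
W2=np.load("w2.npz")["P"]
print(tri(W,(140+748/2.9-.3,105+40/2.9-.3),W2,(234.7,334)),tri(W,(140+36/2.9-.3,105+40/2.9-.3),W2,(11.5,331.5)))
E
```

```text
[[ 0.5174 -0.0001]
 [ 0.5664  0.1508]
 [ 0.6754  0.1155]
 [ 0.6266 -0.0354]]
y 0.15869951749055644 -0.3140863690544635
y 0.15857856878765153 -0.31284305714982885
x 0.11450914761081983 -0.3138590269269895
x 0.11470640154929193 -0.312803929177078
[0.5964 0.0577]
tcp in box [0.0076 0.0014]
[0.605  0.0549] (array([-0.002, -0.001,  0.001]), array([-0.14, -0.12,  6.65])) (array([-0.002, -0.001,  0.001]), array([-0.15, -0.1 , 14.65]))
[0.5666 0.1512 0.1488] [ 0.5176 -0.0004  0.1485]
```

>>> carry_out(
  moves=[
    [[0, 0, 0, -0.1, -0.1, 2.5, 1], [0, 0, 0, -0.1, -0.1, 5, 1], [0, 0, 0, -0.1, -0.1, 6.5, 1], [0, 0, 0, -0.1, -0.1, 7.5, 1], [0, 0, 0, -0.1, -0.1, 8.5, 1], [0, 0, 0, -0.1, -0.1, 9.5, 1], [0, 0, 0, -0.1, -0.1, 10.5, 1], [0, 0, 0, -0.1, -0.1, 11, 1], [0, 0, 0, -0.1, -0.1, 11, 1]],
  ],
)

```text
time_s: 7.7
position: [0.6046, 0.0551, 0.1309]
tool_rot: [-0.489, -3.102, 0.004]
contact_force: [0.8, -0.8, 2.0]
finger_gap: 0.356
```

```bash
python3 - <<'E'
from h import *
s=ctrl.observe();print(s["position"],s["tool_rot"],s["finger_gap"],s["contact_force"])
for n in("wrist","scene"):cv2.imwrite(f"pics/{n}7.png",ctrl.camera(n))
a=cv2.imread("pics/scene7.png")[60:230,200:350]
cv2.imwrite("pics/s7c.png",cv2.resize(a,None,fx=3.5,fy=3.5,interpolation=cv2.INTER_CUBIC))
print(go([.605,.0549,.093]))
E
```

```text
[0.60457064 0.05506072 0.13092518] [-0.48939598 -3.1016189   0.00360271] 0.35628499664268604 [ 0.77132032 -0.75913833  1.98695711]
(array([-0.002, -0.   ,  0.001]), array([-0.  ,  0.  ,  3.87]))
```

View pics/wrist7.png

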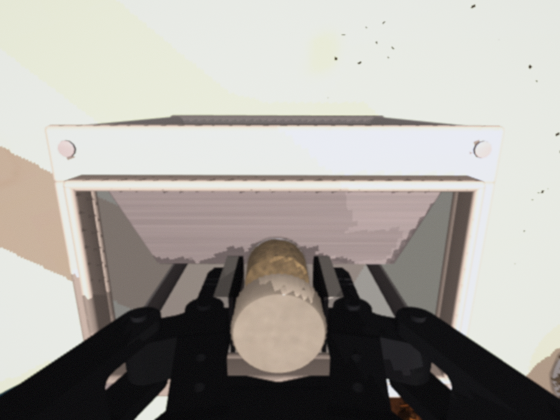

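View pics/s7c.png

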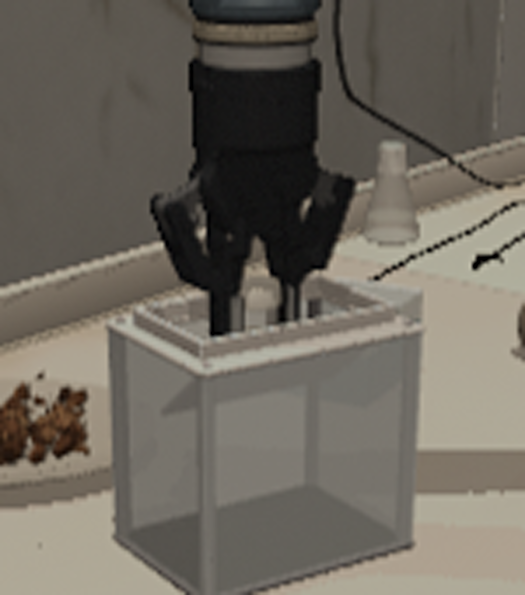

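The jar at (278,310) has entered the port upright, and the flap is swinging down. I go on slowly to the release depth.

>>> carry_out(
  moves=[
    [[0, 0, 0, 0, 0, 0.8, 1], [0, 0, 0, 0, 0, 1.6, 1], [0, 0, 0, 0, 0, 2.4, 1], [0, 0, 0, 0, 0, 3, 1], [0, 0, 0, 0, 0, 3, 1]],
  ],
)

```text
time_s: 8.3
position: [0.6043, 0.0547, 0.1003]
tool_rot: [-0.489, -3.101, 0.004]
contact_force: [0.8, -0.5, -0.3]
finger_gap: 0.357
```

```bash
python3 - <<'E'
from h import *
s=ctrl.observe();print(s["position"],s["finger_gap"],s["contact_force"])
for n in("wrist","scene"):cv2.imwrite(f"pics/{n}8.png",ctrl.camera(n))
a=cv2.imread("pics/scene8.png")[60:230,200:350]
cv2.imwrite("pics/s8c.png",cv2.resize(a,None,fx=3.5,fy=3.5,interpolation=cv2.INTER_CUBIC))
E
```

```text
[0.60426882 0.05468471 0.1002978 ] 0.35706463621428525 [ 0.82811119 -0.49315452 -0.34962062]
```

View pics/wrist8.png

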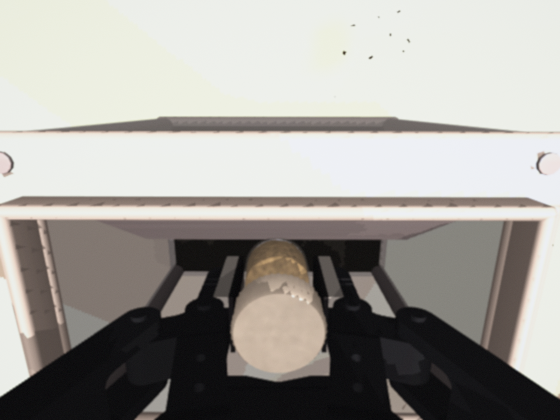

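View pics/s8c.png

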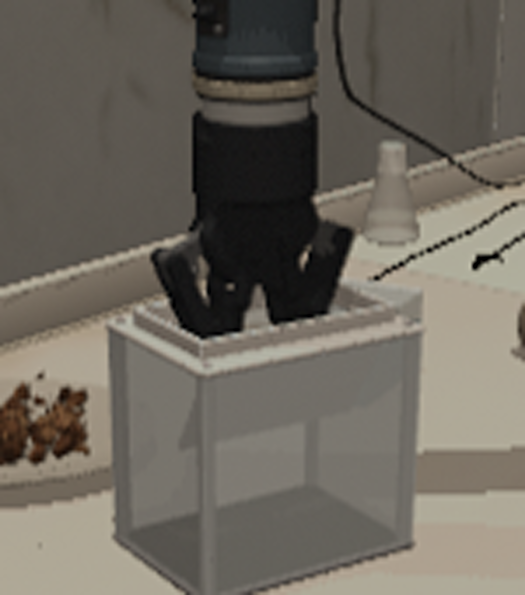

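>>> carry_out(
  moves=[
    [[0, 0, 0, 0, 0, 0.4, 1], [0, 0, 0, 0, 0, 0.7, 1], [0, 0, 0, 0, 0, 0.7, 1], [0, 0, 0, 0, 0, 0.7, 0.35], [0, 0, 0, 0, 0, 0.7, 0.35], [0, 0, 0, 0, 0, 0.7, 0.35], [0, 0, 0, 0, 0, 0.7, 0.35], [0, 0, 0, 0, 0, 0.7, 0.35]],
  ],
)

```text
time_s: 9.2
position: [0.605, 0.0545, 0.0944]
tool_rot: [-0.49, -3.102, 0.004]
contact_force: [0.8, -1.3, 0.2]
finger_gap: 0.656
```

```bash
python3 - <<'E'
from h import *
s=ctrl.observe();print(s["position"],s["finger_gap"],s["contact_force"])
for n in("wrist","scene"):cv2.imwrite(f"pics/{n}9.png",ctrl.camera(n))
a=cv2.imread("pics/scene9.png")[60:230,200:350]
cv2.imwrite("pics/s9c.png",cv2.resize(a,None,fx=3.5,fy=3.5,interpolation=cv2.INTER_CUBIC))
E
```

```text
[0.60499964 0.05451058 0.09439999] 0.6556629968992495 [ 0.76420067 -1.29449208  0.19527017]
```

View pics/wrist9.png

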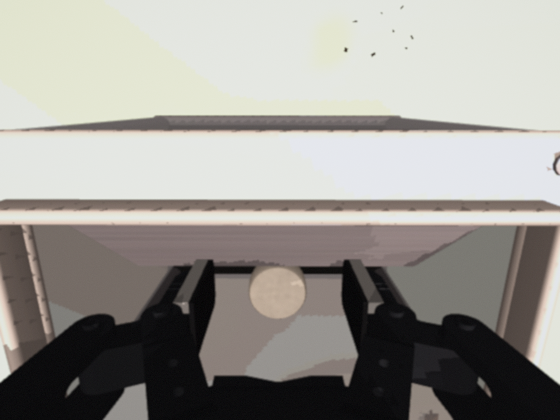

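View pics/s9c.png

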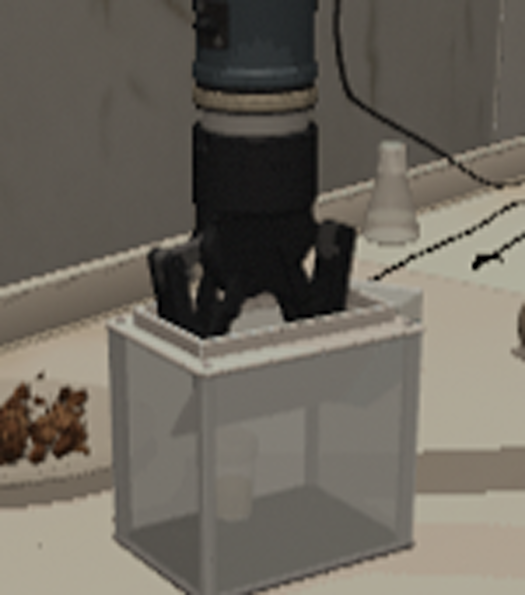

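The jar has dropped and stands on the box floor: (277,290) in the wrist view and about (235,480) in the crop. I lift straight out.

>>> carry_out(
  moves=[
    [[0, 0, 0, 0, 0, -1.5, 0.35], [0, 0, 0, 0, 0, -3, 0.35], [0, 0, 0, 0, 0, -5, 0.35], [0, 0, 0, 0, 0, -7, 0.35], [0, 0, 0, 0, 0, -10, 0.35], [0, 0, 0, 0, 0, -14, 0.35], [0, 0, 0, 0, 0, -16, 0.35], [0, 0, 0, 0, 0, -16, 0.35], [0, 0, 0, 0, 0, -16, 0.35], [0, 0, 0, 0, 0, -16, 0.35], [0, 0, 0, 0, 0, -16, 0.35]],
  ],
)

```text
time_s: 10.4
position: [0.6045, 0.0548, 0.2533]
tool_rot: [-0.489, -3.1, 0.005]
contact_force: [-0.7, 0.6, -0.9]
finger_gap: 0.652
```

```bash
python3 - <<'E'
from h import *
s=ctrl.observe();print(s["position"],s["finger_gap"],s["contact_force"],abs(s["joint_vel"]).max())
for n in("wrist","scene"):cv2.imwrite(f"pics/{n}10.png",ctrl.camera(n))
a=cv2.imread("pics/scene10.png")[120:240,210:340]
cv2.imwrite("pics/s10c.png",cv2.resize(a,None,fx=4.5,fy=4.5,interpolation=cv2.INTER_CUBIC))
E
```

```text
[0.60445278 0.05478993 0.25325972] 0.6522733713322115 [-0.66187585  0.63813216 -0.87130845] 0.0066820275185200135
```

View pics/wrist10.png

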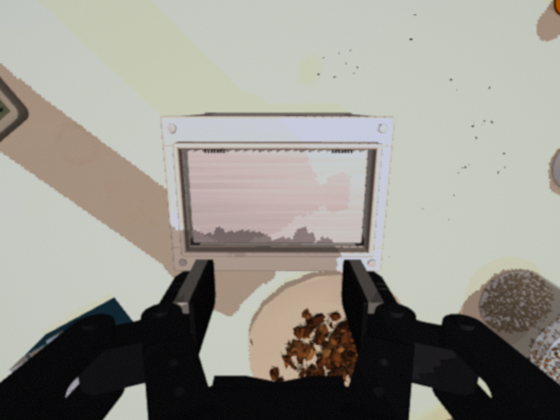

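View pics/s10c.png

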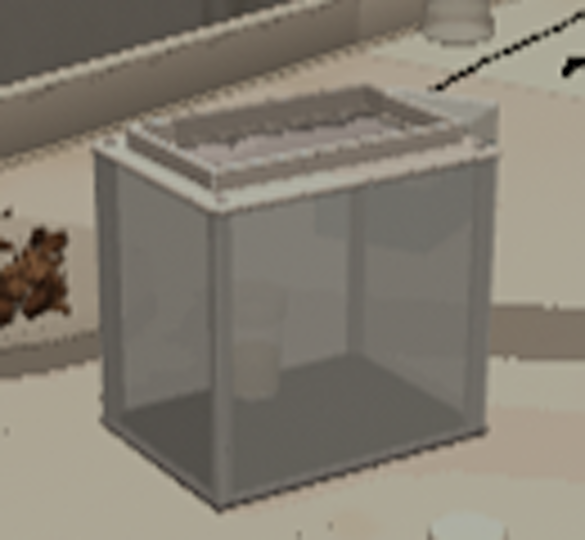

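View pics/scene10.png

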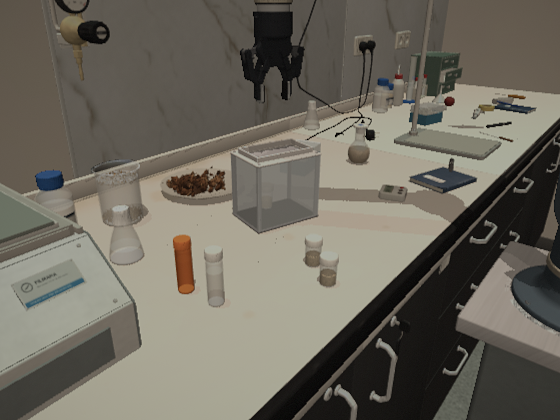

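The flap is flat and shut, filling the port at (275,197) in the wrist view just as before. The jar is on the box floor at (257,365) in the crop. The clear vial at (215,275), the orange vial and the two other jars are undisturbed, and the arm is clear. I hand the job in.

```bash
python3 -c "
from bench import ctrl
print(ctrl.job_done(), ctrl.observe()['time_s'])"
```

```text
the job is handed in; nothing more can be done
the job is handed in; nothing more can be done
```

The sample jar is in the return box and the flap has swung fully shut behind it. I handed the job in at about 10.5 s; the hand-in gives no verdict.

- **What I did:** I picked the jar farthest from the base (0.53 m, against 0.45 m and 0.41 m for the look-alikes) and gripped it by its body. I pushed it upright through the flap, let go with its cap about 14 mm below the lid top, and lifted straight out.
- **Last checks:** The flap looked level and shut in the wrist and scene views. The jar stood upright on the box floor. The tall vial, the orange vial and the other two jars had not moved. The arm was clear above the box with almost no force on it (about 1 N).
- **What disagreed:** The fixed cameras and the wrist camera differed by a few millimetres, with the fixed pair alone reading heights 4 to 8 mm low. I used the wrist camera for the jar and box positions. It put the lid corners at 149 mm, against 150 mm in the text. Its top-camera pairing for the jar's height was poor (29 mm), but pairing it with the scene camera gave 52 mm, against 55 mm in the text.

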